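# Tip the comb out of the divided dish

## Robot

A 6-joint arm with a two-finger parallel gripper is mounted at the origin on the work surface. World frame = base frame: x ahead of the robot, y to its left, z up, the work surface at z = 0. Lengths are in m, angles in rad, forces in N, time in s.
With the tool pointing down it reaches from about 0.325 to 1 m from the base axis. Payload 5.1 kg.
Tool frame: the origin (TCP) lies at the very end of the fingers, on their centre line; the grasp point (between the pads) lies 19 mm behind it; z points along the fingers, y is the direction in which the jaws open and shut (so a half turn about z gives the same grasp; the last joint's range is limited). The gripper opens to 85 mm and grips with 20 to 120 N. Pads are 22 mm wide; open, the fingers measure 114 mm over their backs; the gripper's body (76 mm by 85 mm) begins 54 mm behind the grasp point. The pads swing forward as they close: fully open they stand 13 mm farther back than shut.
Start: joints at [1.167, 0.124, 1.65, -0, 1.367, -0.083], TCP at [0.205, 0.617, 0.231] pointing down, gripper open.
Joint ranges: [-2.61, 2.61], [-1.02, 2.33], [0.03, 2.71], [-1.35, 4.49], [0.32, 2.68], [-2.91, 2.91]. Speed limits (rad/s): [2.57, 2.57, 3.14, 3.14, 3.14, 3.14].

## Interface

Orientations are given as a 3x3 rotation matrix whose columns are the frame's x, y, z axes.
In Python, from station import manip gives the robot as it stands. The module is installed in compiled form; this text tells all that it offers.
- The arm moves only by the shell command python3 -m inch 'ROWS' [FORCE]. ROWS is JSON, a list of rows, each a list of 3 entries, a list of its own where there are three numbers: the shift along the tool's x, y, z in m, then the turn about the tool's z in degrees, then the opening, from 0 (shut) to 1 (fully open). A call has exactly 10 rows; each row is the pose to reach, as a shift and turn from the pose commanded when the call began, along the tool's axes at that moment; what a row does not reach only later rows make up. A row lasts 1/8 s, in which the tool goes at most 62.5 mm and 10.7 degrees, less where a joint would pass 70% of its speed; a pose out of reach is approached as far as the arm can. A call with a gripper value outside its range is refused whole. The fingers move at their own pace and stop on an object; FORCE is the grip in N (left out, the last holds). Time passes only in rows, so rows that repeat a pose let the fingers close, or fill a call up. It gives the time, the measured TCP pose, the force and the opening at its end, in the units of the state.
- manip.state(): the state, without advancing time (a new reading comes with each control period).
- manip.get_image(name): name is "scene" or "top" or "wrist"; returns the picture (400x640x3 uint8, red, green, blue); there is no depth.
- manip.camera_info(name): a dict with "fov_y" (degrees; the focal length in pixels is half the picture's height over the tangent of half this angle, whatever the lens; pixels are square), "cx", "cy" (the principal point, pixels), "rvec" (rotation vector, rad) and "tvec" (3), from world to camera coordinates, as OpenCV has them; the wrist camera has in their place "T_tool_cam" (4x4, takes a point from camera to tool coordinates, whose origin is the TCP and whose axes are the flange's). Camera axes: x right, y down, z forward; pixel columns grow to the right and rows downward; lengths in m; the calibration is good to about 2 mm. The wrist camera is an equidistant fisheye: a pixel r from the principal point sees the ray r / f radians off the axis. A picture is of the moment at which its call begins: read the wrist's pose just before it. camera_info takes no time and is no camera call.
- manip.close_job(): hands the job in, once; it reports no verdict.
The state is a dict: "clock": time; "qpos": joint angles; "qvel": joint speeds; "effort": joint torques, N m; "position": TCP position; "tcp_rot": TCP orientation; "wrist_force": force on the tool from outside, world axes, zero at the start; "torque": the same for the moment, N m; "finger_gap": finger opening in m.
Only numpy, scipy, OpenCV 4.12 (cv2) and the standard library are available. Lean on these libraries where they do the work, as an engineer would, in place of code of your own. Each camera call takes 0.05 s, during which the arm holds its last target.

## Task

Turn the divided dish round in its tip-up stand until the comb's half opens straight towards the stand's catch tray, then push the lever over so that the board tips the dish and the comb slides out into the tray. The bangle must stay in its own half of the dish, and the gripper must not touch the comb or the bangle. Leave the dish seated and level in the stand, and leave the mug, bell, mirror and jewellery chest where they are.

Things in the scene. Friction and masses are not known exactly. Their poses are not given: they have to be found in the camera images.
- stand: Plain plywood tip-up stand, fixed on the glass (100 mm above the work surface). Origin: on the glass under the dish's centre; z up, x from the dish towards the catch tray (pouring direction). Base x = -135 to 75, y = +-145 mm. Two posts at x = 55, y = +-136 mm, 100 mm high, carry the axle of the tipping board, with a lever on its +y end.
- tray (a point): Centre of the catch tray's floor, 8 mm above the glass, 170 mm along the stand's x from its origin. Open-topped plywood tray built onto the stand; inside it reaches +-87 mm along the stand's x and +-122 mm along y. Its wall towards the dish is 30 mm high above the glass, the others 50 mm.
- tip_board (a joint): Angle of the tipping board (rad): 0 level, 1.05 fully tipped, tray side down. Axle along the stand's y at x = 55 mm, 85 mm above the glass. The board carries a turntable with a ring (174 mm inside, 14 mm high) for the dish. Strongly damped; let go, a spring brings it back level by itself in about 2 s. Tip it past 0.85 and hold about a second for things to slide out.
- lever_top (a point): Centre of the cross grip (wood, 18 mm thick, 56 mm long along the stand's y) on the tipping lever, a 10 by 16 mm steel bar on the axle at the stand's y = 190 mm. 112 mm from the axle. At rest it leans back 30 degrees, away from the tray; pushing it about 110 mm towards the tray, on its arc about the axle, tips the board fully (5 to 15 N). Free room behind it: over 60 mm.
- dish: White round divided dish, 230 mm across, about 400 g, loose; its foot (170 mm) sits in the ring of the board's turntable and turns with it, either way without end. Origin: centre of its underside, 91 mm above the glass when level; floor 24 mm above that. The divider runs along its y. The +x half holds the comb, the -x half the bangle. A 20 mm rim runs 43 degrees to each side of the divider's ends.
- dish_grip (a point): Middle of the top edge of the divider, on the dish's axis, 84 mm above the dish's origin. The divider is 10 mm thick. Its middle 130 mm (65 mm each way along the dish's y) stands 60 mm above the dish floor as a grip to push or pinch; beyond that it is 30 mm high, 220 mm long in all. Turning the dish takes about 0.1 N m; it stays where it is left.
- dish_mouth (a point): Middle of the open mouth of the comb's half, on the edge of the dish floor, 115 mm from the dish's axis along its +x. The mouth has no rim and is 95 degrees wide; the bangle's half has the same on -x. Things slide out only through a mouth.
- comb: Tortoiseshell brown plastic comb, 40 by 84 by 6 mm, about 30 g, lying flat in the dish's +x half. Origin: underside, near its middle; its y is along its length.
- bangle: Copper bangle, a ring of outer diameter 76, inner 60 and height 14 mm, lying flat in the dish's -x half. Origin: centre of its underside.
- mug: Bystander: white enamel mug, 82 mm across, 85 mm high, on the glass. Origin: centre of its underside.
- bell: Bystander: chrome bell, 96 mm across, 55 mm high, on the glass. Origin: centre of its underside.
- mirror: Bystander: small standing mirror in a black plastic frame, 110 mm wide, 146 mm high. Origin: at its foot.
- chest: Bystander: wooden jewellery chest with a swing door left ajar, 140 by 120 by 140 mm. Origin: centre of its underside.

How it is judged:
By the outcome, as a careful person would: the job done as asked, in the order asked, and still so for the second after the job is handed in, with the robot touching nothing.
It also fails if it takes over 61 s, if anything falls off the work surface, if the arm or the gripper's body presses on something with over 40 N, if the wrist force passes 120 N, or if a joint passes its speed limit or range.

## Working session

There is one attempt and no reset: what is moved stays moved. The work goes in short steps, Python scripts to look and compute and a shell command to move; the robot and the scene stay as the last step left them, time stands still between calls to the robot, and variables do not carry over. Pictures are saved under pics/ and viewed, and the job is handed in when it is done.

```bash
mkdir -p pics; ls; python3 - <<'E'
from station import manip
import cv2
for n in ["scene","top","wrist"]:
    s=manip.state()
    im=manip.get_image(n); cv2.imwrite(f"pics/{n}0.png",im[:,:,::-1]); print(n,manip.camera_info(n))
print(s)
E
```

```text
pics
scene {'fov_y': 53.82533729556309, 'cx': 321.0720254688449, 'cy': 201.77202899465183, 'rvec': array([ 1.78453389,  1.73783997, -0.6817348 ]), 'tvec': array([-0.04269758, -0.25026016,  1.58998649])}
top {'fov_y': 46.22763762601864, 'cx': 324.8633746977757, 'cy': 201.28462846701217, 'rvec': array([ 2.17242872, -2.16829735,  0.11899108]), 'tvec': array([-0.01589372,  0.5717116 ,  1.29996713])}
wrist {'fov_y': 65.70646984690485, 'cx': 316.92279569944975, 'cy': 200.03675756883234, 'T_tool_cam': array([[ 1.75997809e-04, -9.64980105e-01, -2.62323017e-01,
         6.72351995e-02],
       [ 9.99999801e-01,  1.09467806e-05,  6.30651288e-04,
        -1.34052076e-04],
       [-6.05694354e-04, -2.62323075e-01,  9.64979915e-01,
        -1.42694704e-01],
       [ 0.00000000e+00,  0.00000000e+00,  0.00000000e+00,
         1.00000000e+00]])}
{'clock': 0.1, 'qpos': array([ 1.16737466e+00,  1.24442147e-01,  1.65153826e+00, -1.71080229e-05,
        1.36751597e+00, -8.25721906e-02]), 'qvel': array([ 0.00053008, -0.00104905, -0.0023    ,  0.00045296, -0.00012786,
        0.00026004]), 'effort': array([ 6.97110445e-04, -4.24934006e+01, -3.66653287e+01, -8.76750209e-05,
        3.96189775e-03,  7.62056231e-06]), 'position': array([0.20478799, 0.61631073, 0.230174  ]), 'tcp_rot': array([[-9.48968902e-01,  3.15368811e-01, -7.31929502e-04],
       [ 3.15369629e-01,  9.48967285e-01, -1.75747625e-03],
       [ 1.40323958e-04, -1.89861864e-03, -9.99998188e-01]]), 'wrist_force': array([-0.64093809,  0.7422456 , -0.01590981]), 'torque': array([ 0.02115604, -0.01802113,  0.00964942]), 'finger_gap': 0.08540645287867603}
```

View pics/scene0.png

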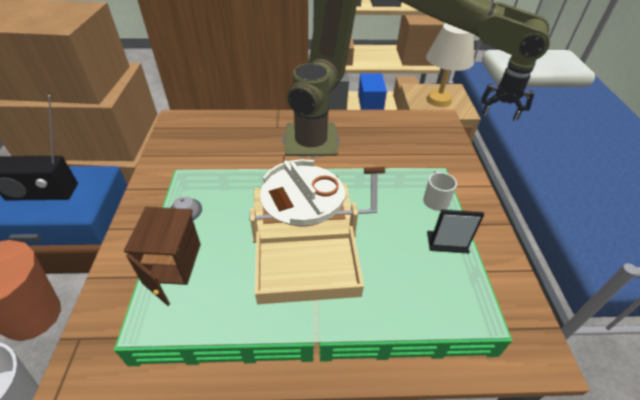

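View pics/top0.png

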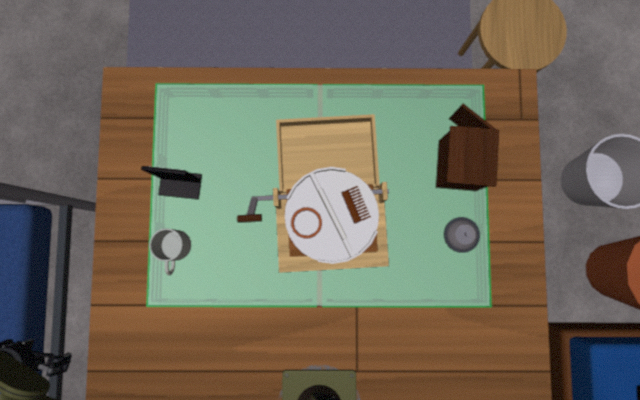

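View pics/wrist0.png

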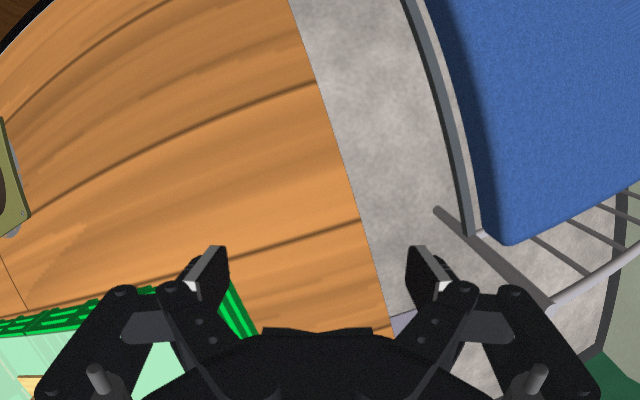

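Scene and top views agree. The dish is at about (332,216) in the top picture, the tray is above it (away from the robot), the lever is at (249,217), and the comb's half faces right and up. I'll enlarge the picture to measure.

```bash
cat > h.py <<'E'
import numpy as np, cv2
from station import manip
from scipy.spatial.transform import Rotation as R
def K(i): f=200/np.tan(np.radians(i['fov_y'])/2); return np.array([[f,0,i['cx']],[0,f,i['cy']],[0,0,1]])
def unproj(n,uv,z):
    i=manip.camera_info(n); Rm=cv2.Rodrigues(i['rvec'])[0]; t=i['tvec']
    d=Rm.T@np.linalg.solve(K(i),[uv[0],uv[1],1]); c=-Rm.T@t
    return c+d*(z-c[2])/d[2]
def proj(n,p):
    i=manip.camera_info(n); return cv2.projectPoints(np.array(p,float).reshape(-1,1,3),i['rvec'],i['tvec'],K(i),None)[0].reshape(-1,2)
def crop(src,dst,x0,y0,x1,y1,s):
    im=cv2.imread(src)[y0:y1,x0:x1]; cv2.imwrite(dst,cv2.resize(im,None,fx=s,fy=s,interpolation=cv2.INTER_CUBIC))
E
python3 - <<'E'
from h import *
crop('pics/top0.png','pics/top0c.png',230,105,400,280,3.4*1.0)
crop('pics/scene0.png','pics/scene0c.png',230,140,400,310,3.4)
E
```

```text
(no output)
```

View pics/top0c.png

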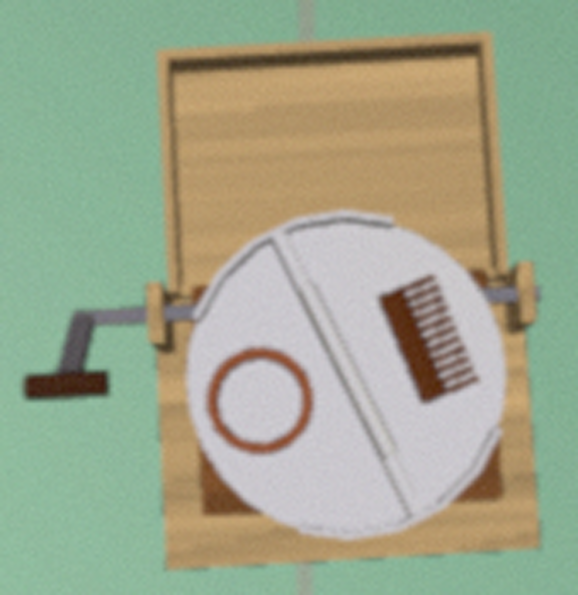

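View pics/scene0c.png

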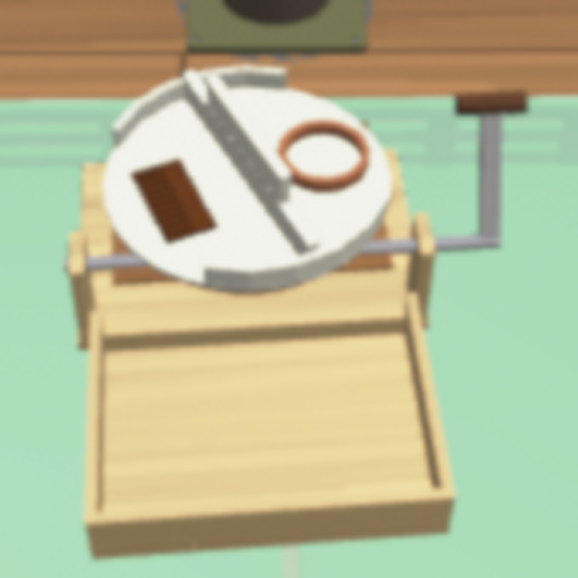

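```bash
cat > fit.py <<'E'
from h import *
from scipy.optimize import least_squares
P=lambda u,v:(230+u/3.4,105+v/3.4)
pts=[((.257,.122,.05),P(172,62)),((.257,-.122,.05),P(479,47)),((-.001,.190,.182),P(66,383)),((-.135,.145,.012),P(167,570)),((-.135,-.145,.012),P(540,547))]
M=np.array([p[0] for p in pts]); U=np.array([p[1] for p in pts])
def tf(a,m): c,s=np.cos(a[2]),np.sin(a[2]); return np.c_[a[0]+c*m[:,0]-s*m[:,1],a[1]+s*m[:,0]+c*m[:,1],.1+m[:,2]]
r=least_squares(lambda a:(proj('top',tf(a,M))-U).ravel(),[.4,0,0])
print('stand',r.x[:2],np.degrees(r.x[2]),r.fun.reshape(-1,2).round(1))
a=unproj('top',P(313,284),.275);b=unproj('top',P(392,455),.275)
c=unproj('top',P(280,237),.245);d=unproj('top',P(408,517),.245)
for p,q in((a,b),(c,d)): print(p,q,(p+q)/2,np.linalg.norm(p-q),np.degrees(np.arctan2(*(p-q)[1::-1])))
E
python3 fit.py
```

```text
stand [ 0.51734362 -0.03087056] 3.2235574308851453 [[-1.1 -0.8]
 [ 1.3 -1.2]
 [ 0.1  0.7]
 [-0.5  0.2]
 [ 0.3  0.9]]
[ 0.57581509 -0.00697118  0.275     ] [ 0.45963881 -0.06051708  0.275     ] [ 0.51772695 -0.03374413  0.275     ] 0.12792220395281872 24.745076170038647
[0.61304317 0.01632748 0.245     ] [ 0.41770024 -0.07290948  0.245     ] [ 0.5153717 -0.028291   0.245    ] 0.21476054908587108 24.551967271195934
```

```bash
cat >> h.py <<'E'
def delta(p,xdir_deg=None):
    s=manip.state(); Rm=s['tcp_rot']; d=Rm.T@(np.array(p)-s['position'])
    cur=np.degrees(np.arctan2(Rm[1,0],Rm[0,0]))
    t=None if xdir_deg is None else (-(xdir_deg-cur)+180)%360-180
    print('shift',d.round(4),'turn',None if t is None else round(t,1),'cur x dir',round(cur,1)); return d
E
python3 -c "
from h import *
delta([.517,-.031,.36],24.7)
for n,uv,z in (('mug',(171,245),.185),('mirror',(172,172),.24),('bell',(462,235),.15)): print(n,unproj('top',uv,z))"
```

```text
shift [-0.5004 -0.5161 -0.1289] turn 136.9 cur x dir 161.6
mug [0.44582424 0.36688192 0.185     ]
mirror [0.6195777 0.3530608 0.24     ]
bell [ 0.47299011 -0.36607615  0.15      ]
```

```bash
python3 -m inch '[[[0,0,-0.05],10,1],[[-0.02,-0.02,-0.1],20,1],[[-0.05,-0.06,-0.129],30,1],[[-0.09,-0.10,-0.129],40,1],[[-0.13,-0.14,-0.129],50,0.7],[[-0.17,-0.18,-0.129],60,0.7],[[-0.21,-0.22,-0.129],70,0.7],[[-0.25,-0.26,-0.129],80,0.7],[[-0.29,-0.30,-0.129],90,0.7],[[-0.32,-0.33,-0.129],100,0.7]]' 20; python3 -c "
from h import *
delta([.517,-.031,.36],24.7)"
```

```text
clock: 1.4
position: [0.405, 0.2008, 0.3601]
tcp_rot: [[0.481, 0.876, 0.0], [0.876, -0.481, -0.0], [0.0, 0.0, -1.0]]
wrist_force: [0.7, -0.5, 0.5]
finger_gap: 0.0599
shift [-1.492e-01  2.097e-01  1.000e-04] turn 36.5 cur x dir 61.2
```

```bash
python3 -m inch '[[[-0.025,0.035,0],8,0.7],[[-0.05,0.07,0],16,0.7],[[-0.075,0.105,0],24,0.7],[[-0.10,0.14,0],32,0.7],[[-0.12,0.17,0],36.5,0.7],[[-0.14,0.195,0],36.5,0.7],[[-0.149,0.21,0],36.5,0.7],[[-0.149,0.21,0],36.5,0.7],[[-0.149,0.21,0],36.5,0.7],[[-0.149,0.21,0],36.5,0.7]]'; python3 -c "
from h import *
delta([.517,-.031,.255],24.7)
cv2.imwrite('pics/w1.png',manip.get_image('wrist')[:,:,::-1])"
```

```text
clock: 2.65
position: [0.5183, -0.0272, 0.3605]
tcp_rot: [[0.905, 0.426, 0.0], [0.426, -0.905, 0.0], [0.0, 0.0, -1.0]]
wrist_force: [-0.5, 0.4, 0.3]
finger_gap: 0.0597
shift [-0.0028  0.0029  0.1055] turn 0.5 cur x dir 25.2
```

View pics/w1.png

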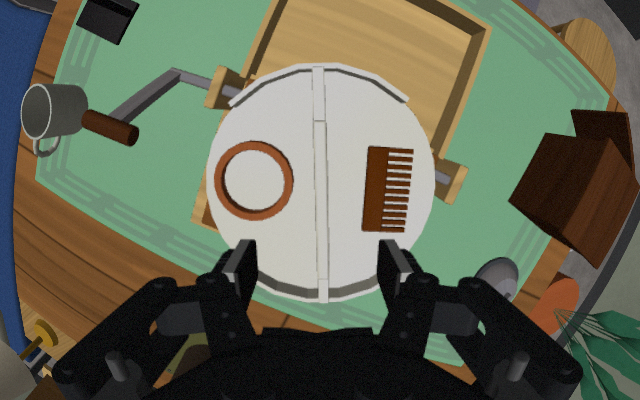

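The wrist view shows the divider's grip running from (320,121) down to (323,278), between the jaws. The bangle is at (254,180) and the comb at (388,190), each clear of the fingers. I'll cross-check the pose from this picture.

```bash
cat >> h.py <<'E'
def wun(uv,z):
    i=manip.camera_info('wrist'); s=manip.state(); f=K(i)[0,0]
    v=np.array([uv[0]-i['cx'],uv[1]-i['cy']]); r=np.hypot(*v); th=r/f
    d=np.array([*(v/r*np.sin(th)),np.cos(th)]); T=i['T_tool_cam']
    c=s['position']+s['tcp_rot']@T[:3,3]; d=s['tcp_rot']@T[:3,:3]@d
    return c+d*(z-c[2])/d[2]
E
python3 - <<'E'
from h import *
crop('pics/w1.png','pics/w1c.png',250,50,400,310,2.3)
a=wun((319.5,121),.275);b=wun((323,278),.275);print(a,b,(a+b)/2,np.linalg.norm(a-b),np.degrees(np.arctan2(*(a-b)[1::-1])))
a=wun((319,66),.245);b=wun((324,300),.245);print(a,b,(a+b)/2,np.linalg.norm(a-b),np.degrees(np.arctan2(*(a-b)[1::-1])))
print(manip.state()['position'])
E
```

```text
[ 0.57613856 -0.00146018  0.275     ] [ 0.46216277 -0.05866895  0.275     ] [ 0.51915066 -0.03006457  0.275     ] 0.12752773057349764 26.65380771355038
[0.61763729 0.0182898  0.245     ] [ 0.42457394 -0.07841204  0.245     ] [ 0.52110562 -0.03006112  0.245     ] 0.215927540632629 26.605435395064717
[ 0.51828941 -0.02729635  0.36050891]
```

View pics/w1c.png

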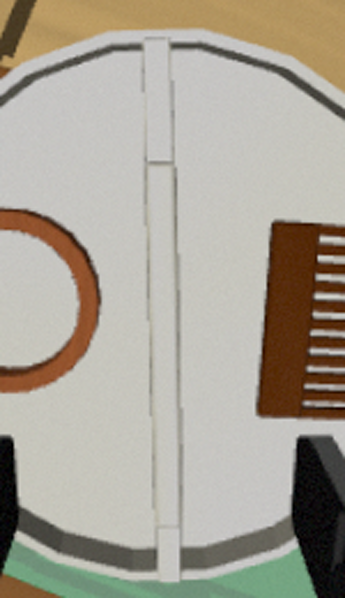

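```bash
python3 -m inch '[[[-0.001,0.003,0.03],0,0.7],[[-0.001,0.003,0.06],0,0.7],[[-0.001,0.003,0.085],0,0.7],[[-0.001,0.003,0.1],0,0.7],[[-0.001,0.003,0.107],0,0.7],[[-0.001,0.003,0.107],0,0.7],[[-0.001,0.003,0.107],0,0],[[-0.001,0.003,0.107],0,0],[[-0.001,0.003,0.107],0,0],[[-0.001,0.003,0.107],0,0]]' 20; python3 -c "
from h import *
delta([.5185,-.0305,.2535],93.2)
cv2.imwrite('pics/w2.png',manip.get_image('wrist')[:,:,::-1])"
```

```text
clock: 3.95
position: [0.5191, -0.0312, 0.2541]
tcp_rot: [[0.905, 0.424, 0.001], [0.424, -0.905, 0.0], [0.001, 0.0, -1.0]]
wrist_force: [-0.8, 0.8, 2.7]
finger_gap: 0.0093
shift [-0.0003 -0.0009  0.0006] turn -68.1 cur x dir 25.1
```

View pics/w2.png

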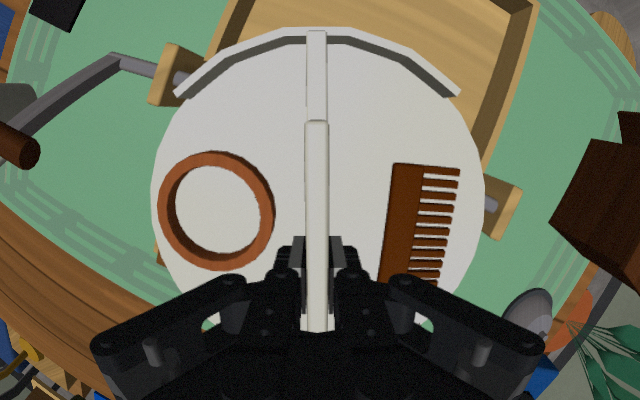

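Jaws hold the divider's grip (gap 9.3 mm, light forces), with the comb and bangle untouched. Turning the dish about 68° counter-clockwise.

```bash
python3 -m inch '[[[0,0,0],-4,0],[[0,0,0],-11,0],[[0,0,0],-19,0],[[0,0,0],-27,0],[[0,0,0],-35,0],[[0,0,0],-43,0],[[0,0,0],-51,0],[[0,0,0],-59,0],[[0,0,0],-65,0],[[0,0,0],-68,0]]' ; python3 -c "
from h import *
delta([.5185,-.0305,.2535],93.2)
cv2.imwrite('pics/w3.png',manip.get_image('wrist')[:,:,::-1])"
```

```text
clock: 5.25
position: [0.5197, -0.0314, 0.254]
tcp_rot: [[-0.056, 0.998, 0.003], [0.998, 0.056, -0.0], [-0.0, 0.003, -1.0]]
wrist_force: [1.4, 1.0, 2.4]
finger_gap: 0.0092
shift [ 0.001  -0.0011  0.0005] turn 0.0 cur x dir 93.2
```

View pics/w3.png

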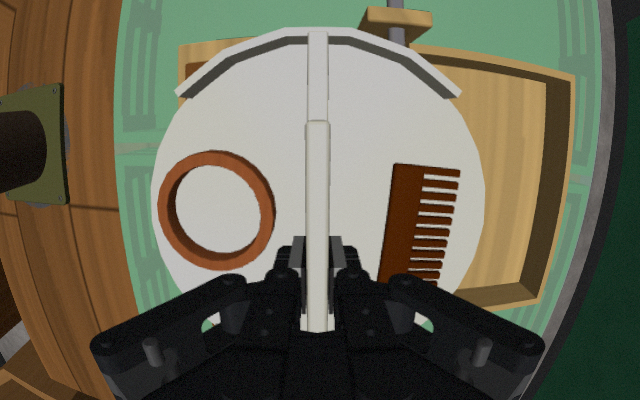

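The dish now points its comb half to the tray side. Opening and lifting, moving aside for a check from the top camera.

```bash
python3 -m inch '[[[0,0,0],0,0.3],[[0,0,0],0,0.5],[[0,0,0],0,0.5],[[0,0,0],0,0.5],[[0,0,-0.02],0,0.5],[[0,0,-0.05],0,0.5],[[0,0,-0.09],0,0.4],[[0,0,-0.13],0,0.2],[[0.04,0.05,-0.13],0,0],[[0.08,0.1,-0.13],0,0]]' ; python3 -c "
from h import *
cv2.imwrite('pics/w4.png',manip.get_image('wrist')[:,:,::-1])
cv2.imwrite('pics/t4.png',manip.get_image('top')[:,:,::-1])
crop('pics/t4.png','pics/t4c.png',230,105,400,280,3.4)
s=manip.state();print(s['position'],s['qpos'])
"
```

```text
clock: 6.55
position: [0.6136, 0.0525, 0.3872]
tcp_rot: [[-0.053, 0.999, 0.005], [0.999, 0.053, -0.0], [-0.001, 0.005, -1.0]]
wrist_force: [0.1, -1.4, 0.6]
finger_gap: -0.0001
[0.61480368 0.05519387 0.38234211] [ 2.03606683e-03  2.19490533e-03  1.52845273e+00  1.24237012e-03
  1.61234597e+00 -5.61825181e-02]
```

View pics/w4.png

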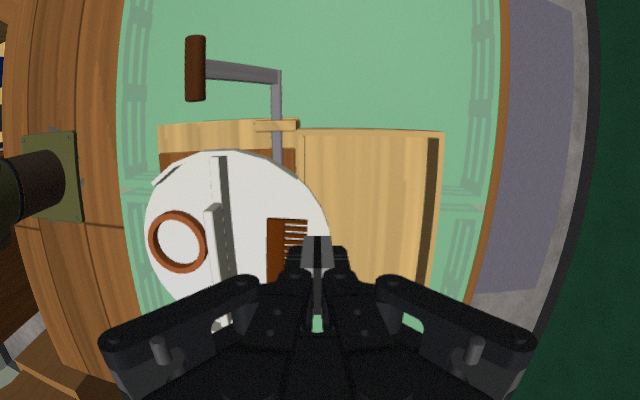

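View pics/t4c.png

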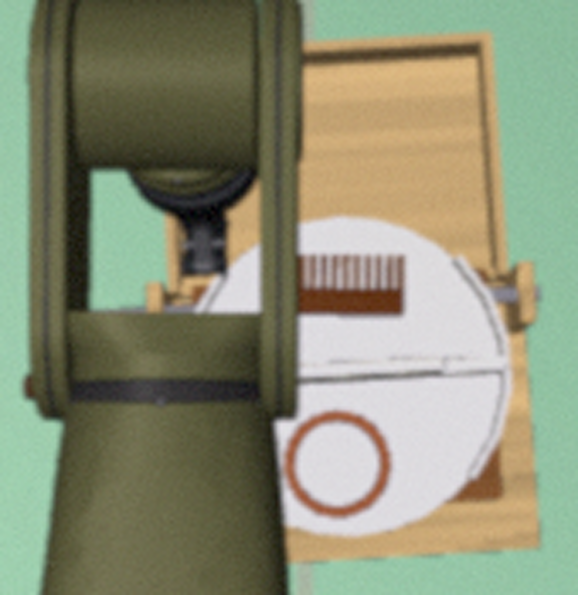

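```bash
python3 - <<'E'
from h import *
print(wun((195,68),.285), wun((278,122),.2), wun((279,75),.19))
a=wun((216,156),.245); b=wun((210,206),.275); print(a,b)
# tray near/far wall tops right image
print(wun((439,136),.15), wun((429,282),.15))
print(wun((214,165),.245),wun((229,300),.245))
# target behind grip
c,s=np.cos(np.radians(3.2)),np.sin(np.radians(3.2))
for X in(-.055,-.025): 
  p=np.array([.518+c*X-s*.190,-.031+s*X+c*.190]); print(p); delta([*p,.272],93.2)
E
python3 -c "
from h import *
crop('pics/w4.png','pics/w4c.png',120,20,480,320,2.2)"
```

```text
[0.50954741 0.16060466 0.285     ] [0.56945198 0.11563052 0.2       ] [0.5665592  0.16684869 0.19      ]
[0.51698159 0.08316391 0.245     ] [0.52061403 0.04306176 0.275     ]
[0.76527652 0.11332904 0.15      ] [ 0.78590222 -0.09361045  0.15      ]
[0.51493762 0.07448862 0.245     ] [ 0.5242409  -0.07374176  0.245     ]
[0.45247967 0.15563356]
shift [ 0.1096 -0.1561  0.1107] turn 0.1 cur x dir 93.3
[0.48243289 0.15730821]
shift [ 0.1095 -0.1261  0.1107] turn 0.1 cur x dir 93.3
```

View pics/w4c.png

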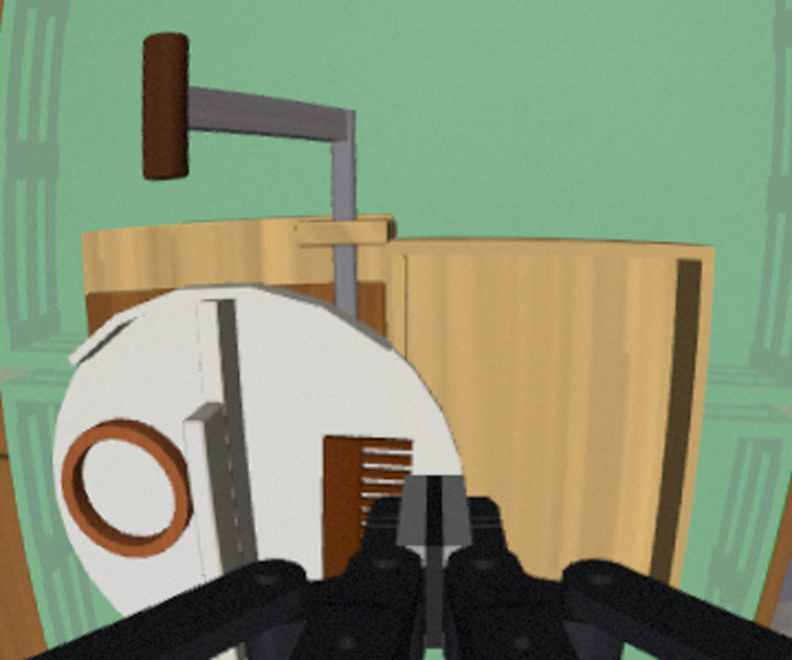

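```bash
python3 -m inch '[[[0.03,-0.04,0],0,0],[[0.06,-0.08,0],0,0],[[0.09,-0.12,0],0,0],[[0.11,-0.15,0],0,0],[[0.11,-0.156,0],0,0],[[0.11,-0.156,0.03],0,0],[[0.11,-0.156,0.06],0,0],[[0.11,-0.156,0.09],0,0],[[0.11,-0.156,0.109],0,0],[[0.11,-0.156,0.109],0,0]]' ; python3 -c "
from h import *
cv2.imwrite('pics/w5.png',manip.get_image('wrist')[:,:,::-1])
cv2.imwrite('pics/s5.png',manip.get_image('scene')[:,:,::-1])
crop('pics/s5.png','pics/s5c.png',230,100,430,310,2.8)
s=manip.state();print(s['position'],s['wrist_force'])
"
```

```text
clock: 7.9
position: [0.45, 0.1527, 0.2732]
tcp_rot: [[-0.054, 0.999, -0.003], [0.999, 0.054, -0.001], [-0.001, -0.003, -1.0]]
wrist_force: [-1.2, 0.5, 1.2]
finger_gap: -0.0005
[0.45104387 0.15319921 0.27560549] [0.18863775 0.198145   0.57582247]
```

View pics/w5.png

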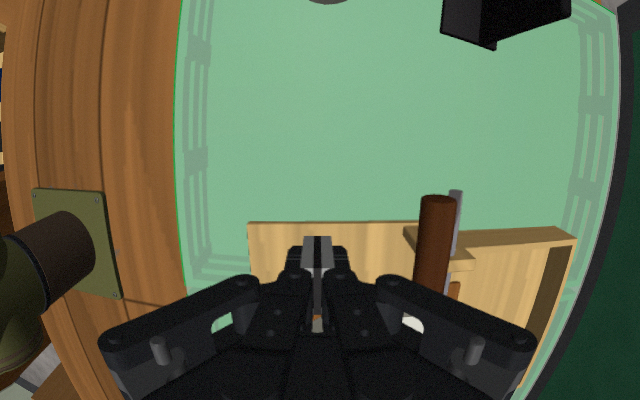

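View pics/s5c.png

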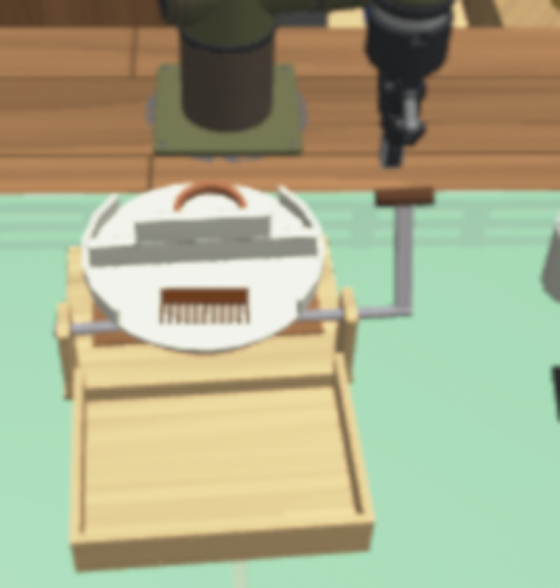

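Fingers are closed behind the lever's grip, about 30 mm off it. In the scene view the dish's comb mouth faces the tray and the divider is parallel to the axle. Starting the push.

```bash
python3 -m inch '[[[0.005,0.015,0],0,0],[[0.005,0.026,0],0,0],[[0.005,0.033,0],0,0],[[0.005,0.040,-0.003],0,0],[[0.005,0.047,-0.005],0,0],[[0.005,0.054,-0.007],0,0],[[0.005,0.061,-0.009],0,0],[[0.005,0.068,-0.01],0,0],[[0.005,0.075,-0.011],0,0],[[0.005,0.082,-0.012],0,0]]' ; python3 -c "
from h import *
cv2.imwrite('pics/s6.png',manip.get_image('scene')[:,:,::-1])
crop('pics/s6.png','pics/s6c.png',230,100,430,310,2.8)
s=manip.state();print(s['position'],s['wrist_force'])
"
```

```text
clock: 9.25
position: [0.5324, 0.163, 0.2928]
tcp_rot: [[-0.055, 0.998, 0.004], [0.999, 0.055, 0.001], [0.001, 0.004, -1.0]]
wrist_force: [-10.5, -0.7, 19.0]
finger_gap: 0.0001
[0.53343684 0.16310656 0.29286465] [-8.64337672 -0.05069096 16.52875508]
```

View pics/s6c.png

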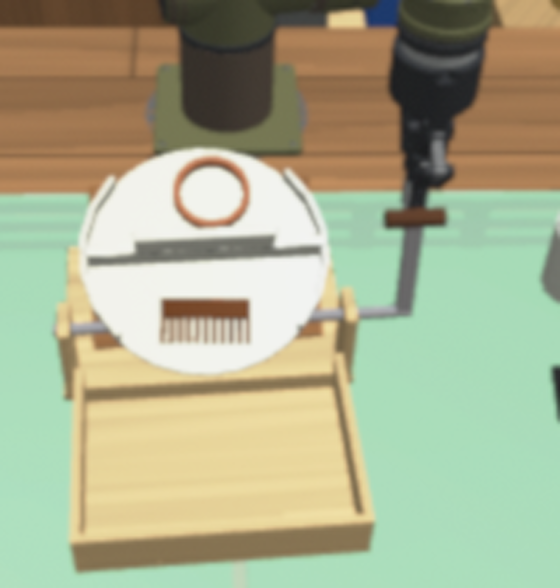

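The board is tipping, but the rising grip has dragged the fingertip up (17 N upwards, TCP near the grip's centre), which could slip over. I'll back off slightly, go lower, and push again.

```bash
python3 -m inch '[[[0,-0.012,0.004],0,0],[[0,-0.018,0.015],0,0],[[0,-0.018,0.022],0,0],[[0,-0.010,0.022],0,0],[[0,-0.004,0.022],0,0],[[0,0.002,0.022],0,0],[[0,0.008,0.021],0,0],[[0,0.014,0.020],0,0],[[0,0.020,0.019],0,0],[[0,0.026,0.018],0,0]]' ; python3 -c "
from h import *
cv2.imwrite('pics/s7.png',manip.get_image('scene')[:,:,::-1])
crop('pics/s7.png','pics/s7c.png',230,100,430,310,2.8)
s=manip.state();print(s['position'],s['wrist_force'])
"
```

```text
clock: 10.55
position: [0.5562, 0.1645, 0.2674]
tcp_rot: [[-0.055, 0.998, -0.006], [0.998, 0.055, 0.0], [0.0, -0.006, -1.0]]
wrist_force: [-6.8, 0.1, -3.0]
finger_gap: -0.0002
[0.5568721  0.16449191 0.26727083] [-4.65274661  1.14354623 -0.58226476]
```

View pics/s7c.png

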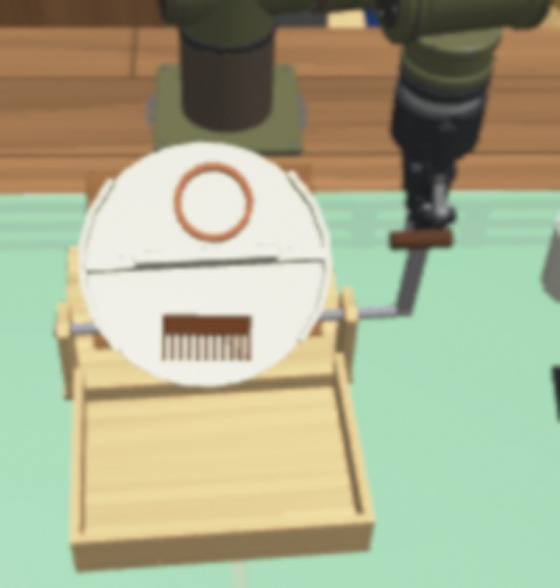

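Clean contact now: 5 N horizontal, nearly no vertical. Continuing to full tip.

```bash
python3 -m inch '[[[0,0.006,0],0,0],[[0,0.011,0],0,0],[[0,0.016,0],0,0],[[0,0.021,0],0,0],[[0,0.026,0],0,0],[[0,0.031,0],0,0],[[0,0.035,0],0,0],[[0,0.039,0],0,0],[[0,0.042,0],0,0],[[0,0.045,0],0,0]]' ; python3 -c "
from h import *
cv2.imwrite('pics/s8.png',manip.get_image('scene')[:,:,::-1])
crop('pics/s8.png','pics/s8c.png',230,100,430,310,2.8)
s=manip.state();print(s['position'],s['wrist_force'])
"
```

```text
clock: 11.85
position: [0.5983, 0.1663, 0.2656]
tcp_rot: [[-0.055, 0.998, -0.015], [0.998, 0.055, -0.002], [-0.001, -0.015, -1.0]]
wrist_force: [-19.7, -1.5, 1.8]
finger_gap: -0.0002
[0.59816895 0.16628252 0.2656575 ] [-16.23936011  -1.43616407   0.20267482]
```

View pics/s8c.png

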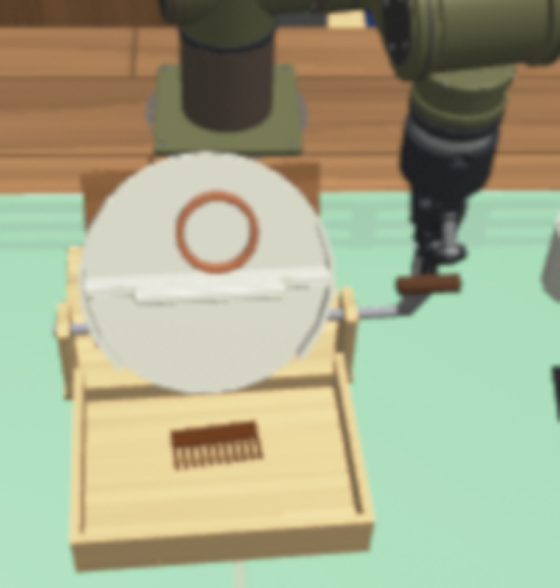

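The comb has slid into the tray at crop (217,445), and the bangle is still in its own half above the divider. I'll add a few millimetres and hold briefly so the tip is complete.

```bash
python3 -m inch '[[[0,0.003,0],0,0],[[0,0.005,0],0,0],[[0,0.006,0],0,0],[[0,0.006,0],0,0],[[0,0.006,0],0,0],[[0,0.006,0],0,0],[[0,0.006,0],0,0],[[0,0.006,0],0,0],[[0,0.006,0],0,0],[[0,0.006,0],0,0]]' ; python3 -c "
from h import *
cv2.imwrite('pics/s9.png',manip.get_image('scene')[:,:,::-1])
crop('pics/s9.png','pics/s9c.png',230,100,430,310,2.8)
s=manip.state();print(s['position'],s['wrist_force'])
"
```

```text
clock: 13.15
position: [0.5994, 0.1663, 0.2651]
tcp_rot: [[-0.055, 0.998, -0.028], [0.998, 0.055, -0.004], [-0.002, -0.028, -1.0]]
wrist_force: [-33.3, -3.2, 4.9]
finger_gap: -0.0
[0.59942592 0.16636101 0.26514101] [-32.68928638  -3.83726142   4.69291426]
```

View pics/s9c.png

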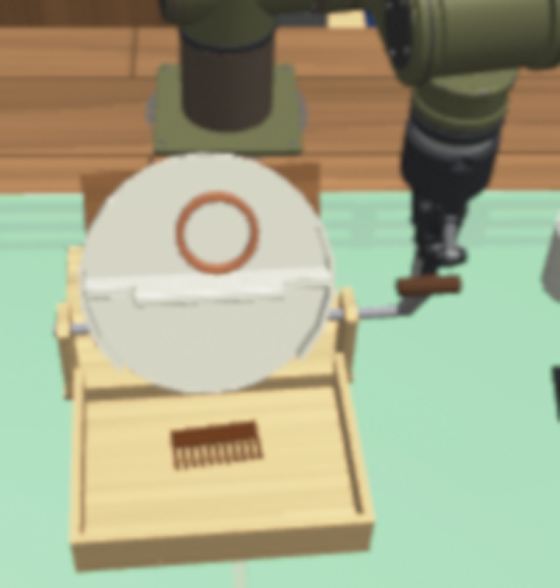

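The board is at its stop (33 N, no further movement), with the comb in the tray and the bangle resting in its half. Now backing off along the lever's path so the board comes level.

```bash
python3 -m inch '[[[0,-0.008,0.002],0,0],[[0,-0.017,0.002],0,0],[[0,-0.027,0.002],0,0],[[0,-0.037,0.002],0,0],[[0,-0.047,0.002],0,0],[[0,-0.058,0.002],0,0],[[0,-0.069,0.002],0,0],[[0,-0.08,0.002],0,0],[[0,-0.091,0.002],0,0],[[0,-0.102,0.002],0,0]]'; python3 -m inch '[[[0,-0.01,0],0,0],[[0,-0.02,0],0,0],[[0,-0.03,0],0,0],[[0,-0.04,0],0,0],[[0,-0.05,0],0,0],[[0,-0.06,0],0,0],[[0,-0.065,0],0,0],[[0,-0.065,0],0,0],[[0,-0.065,0],0,0],[[0,-0.065,0],0,0]]'; python3 -c "
from h import *
cv2.imwrite('pics/s10.png',manip.get_image('scene')[:,:,::-1])
crop('pics/s10.png','pics/s10c.png',230,100,430,310,2.8)
s=manip.state();print(s['position'],s['wrist_force'])
"
```

```text
clock: 14.45
position: [0.506, 0.1614, 0.2657]
tcp_rot: [[-0.054, 0.999, -0.001], [0.999, 0.054, -0.0], [-0.0, -0.001, -1.0]]
wrist_force: [-2.7, -1.5, -1.5]
finger_gap: 0.0002
clock: 15.7
position: [0.4423, 0.1579, 0.2663]
tcp_rot: [[-0.054, 0.999, -0.0], [0.999, 0.054, -0.0], [-0.0, -0.0, -1.0]]
wrist_force: [-0.9, 0.3, 0.1]
finger_gap: 0.0001
[0.44229716 0.15786923 0.26627322] [-0.00685916 -0.47332097 -0.69013706]
```

View pics/s10c.png

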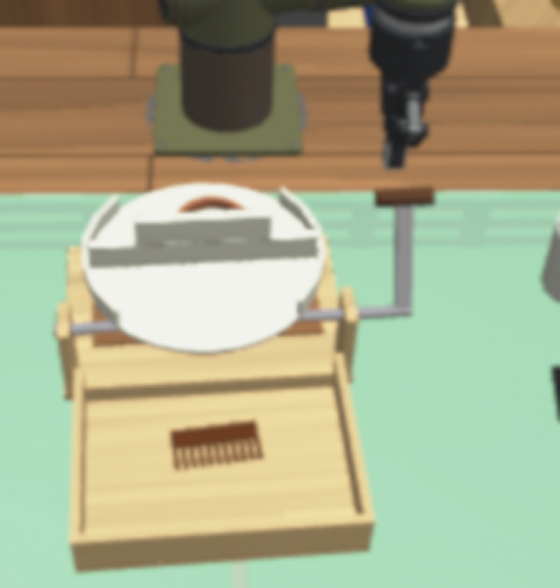

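The board is level again and the lever is back at rest. I'll lift away and make a final check from above.

```bash
python3 -m inch '[[[0,0,-0.03],0,0],[[0,0,-0.07],0,0],[[0,0,-0.11],0,0],[[0,0,-0.15],0,0],[[0.04,0,-0.15],0,0],[[0.08,0,-0.15],0,0],[[0.13,0,-0.15],0,0],[[0.18,0,-0.15],0,0],[[0.2,0,-0.15],0,0],[[0.2,0,-0.15],0,0]]'; python3 -c "
from h import *
cv2.imwrite('pics/t11.png',manip.get_image('top')[:,:,::-1])
cv2.imwrite('pics/s11.png',manip.get_image('scene')[:,:,::-1])
crop('pics/t11.png','pics/t11c.png',230,105,400,280,3.4)
s=manip.state();print(s['position'],s['wrist_force'])
"
```

```text
clock: 17.0
position: [0.4312, 0.3582, 0.4157]
tcp_rot: [[-0.056, 0.998, -0.001], [0.998, 0.056, -0.001], [-0.001, -0.001, -1.0]]
wrist_force: [1.5, 0.1, 0.6]
finger_gap: 0.0001
[0.4315008  0.35680997 0.41630782] [-0.46919381  0.25047296  0.24045871]
```

View pics/t11c.png

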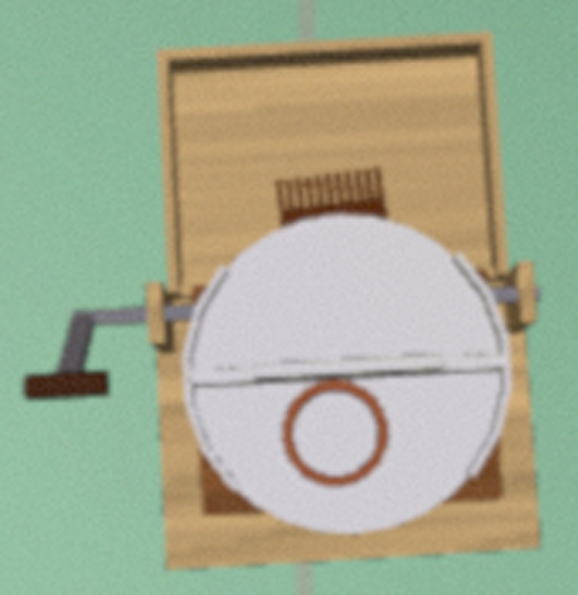

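View pics/s11.png

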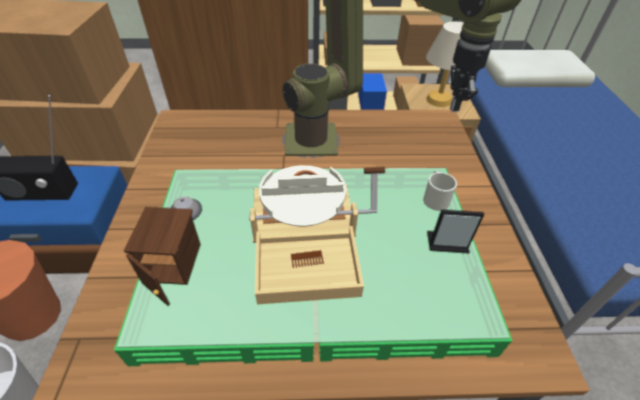

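The comb lies in the tray (top crop (332,195)), and the bangle is in its own half against the divider (335,432). The divider is parallel to the stand's edges, the dish is seated and level, and the lever is at rest. The bystanders appear where they were.

```bash
python3 -c "
from station import manip
print(manip.close_job())"
```

```text
the job is handed in; nothing more can be done
None
```

The job is done and handed in at about 17 s, well under the 61 s limit. The comb is in the catch tray and the bangle is still in its own half of the dish.

- **Turning:** I pinched the divider's grip with 20 N and turned the dish about 68° counter-clockwise, until the comb's mouth faced the tray. The gripper held only the grip, and the pictures show it clear of the comb and bangle.
- **Tipping:** I pushed the lever with the closed fingers until the board reached its stop and held it there about a second. I then let the board come back level. Part-way through the first push the rising grip dragged the fingertip up with about 19 N, so I backed off, went lower and pushed again cleanly. The highest wrist force I read was about 33 N, at the stop.
- **Last checks:** In the top and scene pictures the dish is seated and level, with its divider parallel to the stand's edges to about 1°. The lever is back at rest, the arm is clear, and the mug, bell, mirror and chest look unmoved.
- **Disagreement:** The top and wrist cameras differed by about 2° on both the dish's and the stand's angle. I used the top camera's figure for the stand.

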